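Try the rolling-pin barrels on their axles and set aside the misfit

ROBOT

A 6-joint arm with a two-finger parallel gripper is mounted at the origin on the work surface. World frame = base frame: x ahead of the robot, y to its left, z up, the work surface at z = 0. Lengths are in m, angles in rad, forces in N, time in s.
With the tool pointing down it reaches from about 0.375 to 0.9 m from the base axis. Payload 3.1 kg.
Tool frame: the origin (TCP) lies midway between the tips of the shut fingers; the grasp point (between the pads) lies 19 mm behind it (manip.pinch_z is the distance from the TCP to the grasp point, in m); z points along the fingers, y is the line along which they close (so a half turn about z gives the same grasp; the last joint's range is limited). The gripper opens to 85 mm and grips with 20 to 120 N. Pads are 22 mm wide; open, the fingers measure 114 mm over their backs; the gripper's body (76 mm by 85 mm) begins 54 mm behind the grasp point. The pads swing forward as they close: fully open they stand 13 mm farther back than shut.
Start: joints at [-1.351, 0.527, 1.433, -0, 1.181, -0.178], TCP at [0.242, -0.576, 0.231] pointing down, gripper open.
Joint ranges: [-3.08, 3.08], [-0.75, 2.2], [0.22, 2.44], [-1.43, 4.57], [0, 2.65], [-2.85, 2.85]. Speed limits (rad/s): [2.79, 2.79, 3.14, 3.14, 3.14, 3.14].

INTERFACE

Orientations are given as a unit quaternion [x, y, z, w].
In Python, from rig import manip, cams, workorder gives the robot as it stands.
- The arm moves only by the tool drive_tool, never from a script. Its argument "rows" is a list of rows, each a list of 5 numbers: the opening, from -1 (shut) to 1 (fully open), then the shift along the tool's x, y, z as a fraction of full scale, then the turn about the tool's z as a fraction of full scale. A call has 1 to 10 rows; each row shifts and turns the commanded pose from where the row before left it, along the tool's axes as they then stand; what a row does not reach is not made up. Full scale, the value 1, is 0.04 m for a shift and 8 degrees for a turn. A row lasts 1/8 s, in which the tool goes at most 62.5 mm and 10.7 degrees, less where a joint would pass 70% of its speed; a pose out of reach is approached as far as the arm can. A call with a number of a shift or a turn outside -1 to 1 is refused whole. A call with a gripper value outside its range is refused whole. The fingers move at their own pace and stop on an object; "newtons" is the grip in N (left out, the last holds). Time passes only in rows, so rows that do not move let the fingers close. It gives the time, the measured TCP pose, the force, the opening and the grip force at its end, in the units of the state.
- manip.state(): the state, without advancing time (a new reading comes with each control period).
- cams.get_image(name): name is "side" or "top"; returns a dict with "image" (384x512x3 uint8, red, green, blue), "z_map" (384x512 float32, m along the optical axis (not along the pixel's ray), 0 where there is no reading), "fx", "fy", "cx", "cy" (pixels), "rvec" (rotation vector, rad) and "tvec" (3), from world to camera coordinates, as OpenCV has them. Camera axes: x right, y down, z forward; pixel columns grow to the right and rows downward; lengths in m; the calibration is good to about 2 mm. A picture is of the moment at which its call begins.
- workorder.sign_off(): hands the job in; it is judged then, once.
Trained networks look in the newest picture that a camera, given by its name, has taken for a name from the list of things; names that differ only in an ending like _2 or _b are one class to them, and where a whole thing is asked for, a point or a joint stands for the part that bears it (a point fixed in the world has none). Each returns a list of dicts, best first, with "score" (0 to 1); they miss things now and then, are a little off and sometimes report something else, mostly with a low value. They report only what shows in the picture. A call takes as long as a camera call. They do not tell look-alikes from the thing itself.
- cams.boxes_of(label, camera): "box" ([left, top, right, bottom] in pixels, round what is visible of it).
The state is a dict: "t": time; "joints": joint angles; "qd": joint speeds; "tau": joint torques, N m; "tcp_pos": TCP position; "orientation": TCP orientation; "wrist_force": force on the tool from outside, world axes, zero at the start; "torque": the same for the moment, N m; "grip_width": finger opening in m; "gripper_force": force on a finger pad.
Only numpy, scipy, OpenCV 4.12 (cv2) and the standard library are available. Lean on these libraries where they do the work, as an engineer would, in place of code of your own. Each camera call takes 0.05 s, during which the arm holds its last target. There are 200 camera calls.

TASK

Three spare rolling-pin barrels lie on the rails of the axle rack. Push each one along its rails onto its steel pin to try the fit: two slide fully home against the hub and stay there, and the one whose bore is too tight stops short, so draw it back off its pin, lower it into the wooden tray and let go only once it rests on the cork mat. Push gently, never forcing a barrel that has stopped, and leave the bowl, the urn and the mug where they are.

Things in the scene. Friction and masses are not known exactly. Their poses are not given: they have to be found in the camera images.
- rack: fixed wooden rack, base 280 x 290 x 9 mm thick. Origin: on the worktop below the free end of the middle pin; +x points along the pins to the back board, away from the robot (yaw within 0.2 rad), +y to the left pin. In its frame the base spans x -170 to +110 mm, the upright back board x 74 to 92 mm, 81 mm high. Three lanes along x at y = +95, 0, -95 mm, each with two rails, one pin and one barrel
- lane_left (a point): point on the left lane's axis, y = +95 mm, 45 mm above the worktop, 130 mm before the pin's free end; axes as the rack's. Each lane has two round 12 mm wooden rails along x, 20 mm either side of its middle, tops 24 mm above the worktop, from 25 mm before this point (-x) to 200 mm after it (+x). They carry a barrel in line with its pin. Nothing stands above the base board behind this point
- lane_middle (a point): the same point of the middle lane, y = 0. One beech barrel lies in each lane: 56 mm diameter, 90 mm long, 0.16 to 0.21 kg, axis along x, 45 mm above the worktop. Barrels are not tracked: at the start a barrel's rear end face (robot's side) is 0 to 25 mm on the +x side of this point; find it by touch or sight. It slides on the rails with 0.8 to 1.6 N friction (brief bumps of 5 to 8 N when touched)
- lane_right (a point): the same point of the right lane, y = -95 mm. All barrels look alike: 26 mm bore open to the pin, 17 mm hole in the rear face. In two of them the wide bore is deep: they go home, rear face then 108 mm to +x of this point. In the third, in any lane, the bore narrows inside and it stops on the pin's end when 33 mm of the pin is in it, rear face 73 mm to +x of this point
- tray: fixed open wooden tray for the misfit, 156 x 136 x 34 mm high, walls 7 mm, on the left or the right of the rack. Origin: centre of its underside; x along its long side
- liner: cork mat that is the floor of the tray, 140 x 120 mm. Origin: centre of its underside, 7 mm above the worktop; its top is 10 mm above the worktop; x along the tray's long side
- bowl: white fruit bowl with oranges, 136 mm across, 75 mm high over the fruit; origin: centre of its underside. A bystander, on the other side of the rack from the tray
- urn: white lidded ceramic urn, 90 mm across, 160 mm high, beyond the rack to one side; origin: centre of its underside. A bystander
- mug: blue mug, 80 mm across, 95 mm high, beyond the rack to the other side; origin: centre of its underside. A bystander
- pin_left: steel gauge pin, 21 mm diameter, level, chamfered end, on the left of the rack (left and right as the robot sees them). Origin: centre of its free end, 45 mm above the worktop; +x runs along the pin to the back board (pin 74 mm long). Its collar is a 40 mm disc, front face 58 mm from the pin's free end when free and 68 mm when fully in, then flush with the fixed 52 mm hub that stops the barrel
- collar_left (a joint): how far the sprung collar at the root of the left pin is pushed in along the rack's +x: 0 = free, 0.010 m = fully in (flush with the hub, where the barrel stops dead). Its spring is very weak (0.1 N): a barrel left against it stays put by its own weight and keeps it in; alone, it comes back. A rod with a button comes out behind the back board as far as the collar goes in
- pin_middle: steel gauge pin, 21 mm diameter, level, chamfered end, on the middle of the rack (left and right as the robot sees them). Origin: centre of its free end, 45 mm above the worktop; +x runs along the pin to the back board (pin 74 mm long). Its collar is a 40 mm disc, front face 58 mm from the pin's free end when free and 68 mm when fully in, then flush with the fixed 52 mm hub that stops the barrel
- collar_middle (a joint): how far the sprung collar at the root of the middle pin is pushed in along the rack's +x: 0 = free, 0.010 m = fully in (flush with the hub, where the barrel stops dead). Its spring is very weak (0.1 N): a barrel left against it stays put by its own weight and keeps it in; alone, it comes back. A rod with a button comes out behind the back board as far as the collar goes in
- pin_right: steel gauge pin, 21 mm diameter, level, chamfered end, on the right of the rack (left and right as the robot sees them). Origin: centre of its free end, 45 mm above the worktop; +x runs along the pin to the back board (pin 74 mm long). Its collar is a 40 mm disc, front face 58 mm from the pin's free end when free and 68 mm when fully in, then flush with the fixed 52 mm hub that stops the barrel
- collar_right (a joint): how far the sprung collar at the root of the right pin is pushed in along the rack's +x: 0 = free, 0.010 m = fully in (flush with the hub, where the barrel stops dead). Its spring is very weak (0.1 N): a barrel left against it stays put by its own weight and keeps it in; alone, it comes back. A rod with a button comes out behind the back board as far as the collar goes in
Things that resemble listed ones, but are neither listed nor needed, are in the scene too. There is more than one size of the tray; the one meant has the size given above.

How it is judged:
On the way:
1. the misfit has been lowered onto the cork mat of the tray and rests on it while the fingers still hold it (contact force between liner and anything else above 0.3 N and contact force between the fingers and anything else above 0.5 N), for 0.1 s.
At the end, for the whole second after the job is handed in: Two of the three collars are in by more than 7 mm of their 10 mm (the two barrels that fit are left within 3 mm of fully home), and the misfit barrel lies in the tray with its weight on the cork mat (more than 1 N) ((value of joint each of collar_left, collar_middle above 0.007 m or value of joint each of collar_left, collar_right above 0.007 m or value of joint each of collar_middle, collar_right above 0.007 m) and contact force between liner and anything else above 1 N); the robot touches nothing.
It fails at once if a barrel (or anything else) was pressed on a pin or its collar with more than 40 N (contact force between any of pin_left, pin_middle, pin_right and anything else above 40 N).
It fails at once if the bowl, the urn or the mug was moved by more than 15 mm (distance of any of bowl, urn, mug from where it was at the start of the episode above 0.015 m).
It also fails if it takes over 72 s, if anything falls off the work surface, if the arm or the gripper's body presses on something with over 40 N, if the wrist force passes 120 N, or if a joint passes its speed limit or range.

## Working session

There is one attempt and no reset: what is moved stays moved. The work goes in short steps, Python scripts to look and compute and a tool call to move; the robot and the scene stay as the last step left them, time stands still between calls to the robot, and variables do not carry over. Pictures are saved under pics/ and viewed, at most 10 in all, crops included, and the job is handed in when it is done.

Besides the shell and the picture viewer there is one more tool, called after ">>>" as name(argument=value, ...) on one line, values as JSON. drive_tool: Moves the arm, as the interface text tells. Shift numbers are shares of 0.04 m and turn numbers shares of 8 degrees, none past 1 either way. Its arguments: {"type":"object","properties":{"rows":{"type":"array","items":{"type":"array","items":{"type":"number"}}},"newtons":{"type":"number"}},"required":["rows"]}

```bash
mkdir -p pics
cat > h.py <<'E'
import numpy as np, cv2
from rig import manip, cams, workorder
def snap(n):
    d=cams.get_image(n); R=cv2.Rodrigues(np.array(d['rvec'],float))[0]; t=np.array(d['tvec'],float).reshape(3)
    z=d['z_map']; v,u=np.mgrid[:z.shape[0],:z.shape[1]]
    P=np.stack([(u-d['cx'])/d['fx']*z,(v-d['cy'])/d['fy']*z,z],-1)
    W=(P-t)@R; W[z==0]=np.nan
    return d,W
def proj(d,p):
    return cv2.projectPoints(np.array(p,float).reshape(-1,3),np.array(d['rvec'],float),np.array(d['tvec'],float),np.array([[d['fx'],0,d['cx']],[0,d['fy'],d['cy']],[0,0,1.]]),None)[0].reshape(-1,2)
E
python3 - <<'E'
from h import *
s=manip.state(); print({k:np.round(v,3) for k,v in s.items()}, manip.pinch_z)
for n in('top','side'):
    d,W=snap(n); np.save(f'{n}_W.npy',W)
    cv2.imwrite(f'pics/{n}0.png',cv2.resize(d['image'][:,:,::-1],(800,600)))
    cv2.imwrite(f'{n}_raw.png',d['image'][:,:,::-1])
    for l in('rack','tray','liner','bowl','urn','mug','pin_left','lane_left','collar_left'):
        for b in cams.boxes_of(l,n)[:4]:
            x=b['box'];c=[(x[0]+x[2])/2,(x[1]+x[3])/2]
            print(n,l,np.round(x),round(b['score'],2),np.round(W[min(383,int(c[1])),min(511,int(c[0]))],3))
E
```

```text
{'t': np.float64(0.0), 'joints': array([-1.351,  0.528,  1.434, -0.   ,  1.181, -0.178]), 'qd': array([-0.002,  0.   ,  0.   ,  0.   ,  0.001, -0.001]), 'tau': array([ 1.0000e-03, -4.4235e+01, -1.7802e+01, -0.0000e+00,  8.0000e-03,
       -0.0000e+00]), 'tcp_pos': array([ 0.242, -0.575,  0.23 ]), 'orientation': array([ 0.98 ,  0.198, -0.   , -0.001]), 'wrist_force': array([ 0.294, -1.273,  0.508]), 'torque': array([-0.003, -0.072,  0.066]), 'gripper_force': np.float64(0.0), 'grip_width': np.float64(0.085)} 0.0187
top rack [174. 140. 261. 227.] 0.92 [0.567 0.004 0.074]
top tray [291. 199. 335. 247.] 0.94 [ 0.429 -0.344  0.012]
top tray [346. 151. 407. 213.] 0.82 [ 0.579 -0.583  0.018]
top tray [122. 148. 155. 173.] 0.52 [0.67  0.312 0.007]
top liner [292. 208. 330. 246.] 0.74 [ 0.414 -0.333  0.011]
top liner [354. 151. 404. 210.] 0.68 [ 0.582 -0.59   0.018]
top liner [174. 140. 262. 227.] 0.68 [0.567 0.    0.073]
top bowl [118. 202. 153. 240.] 0.69 [0.438 0.295 0.062]
top bowl [291. 199. 335. 250.] 0.4 [ 0.421 -0.344  0.013]
top urn [234. 149. 248. 174.] 0.28 [ 0.651 -0.078  0.053]
to
[... 497 characters left out ...]
4. 328. 171.] 0.69 [ 0.578 -0.594  0.013]
side tray [194. 233. 230. 248.] 0.53 [0.647 0.123 0.055]
side liner [276. 137. 315. 164.] 0.79 [ 0.59  -0.603  0.016]
side liner [301. 178. 336. 198.] 0.6 [ 0.428 -0.342  0.013]
side bowl [227. 282. 284. 325.] 0.83 [0.434 0.325 0.067]
side bowl [192. 190. 296. 274.] 0.2 [ 0.592 -0.006  0.01 ]
side urn [245. 151. 264. 194.] 0.68 [ 0.644 -0.24   0.093]
side mug [164. 251. 196. 299.] 0.59 [0.643 0.317 0.087]
side pin_left [203. 233. 228. 249.] 0.57 [0.635 0.12  0.052]
side lane_left [193. 187. 298. 275.] 0.95 [0.572 0.037 0.051]
side collar_left [192. 233. 231. 248.] 0.7 [0.647 0.123 0.055]
side collar_left [228. 281. 280. 324.] 0.24 [0.439 0.319 0.064]
```

View pics/top0.png

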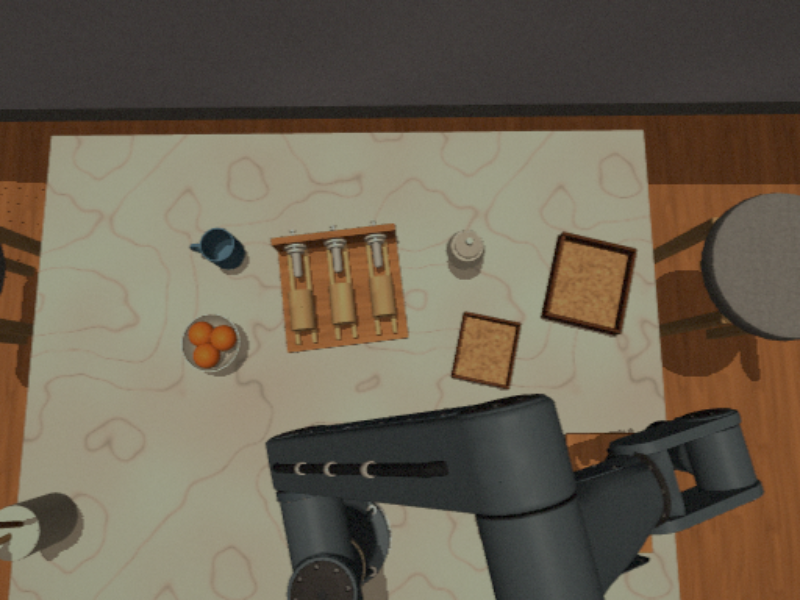

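View pics/side0.png

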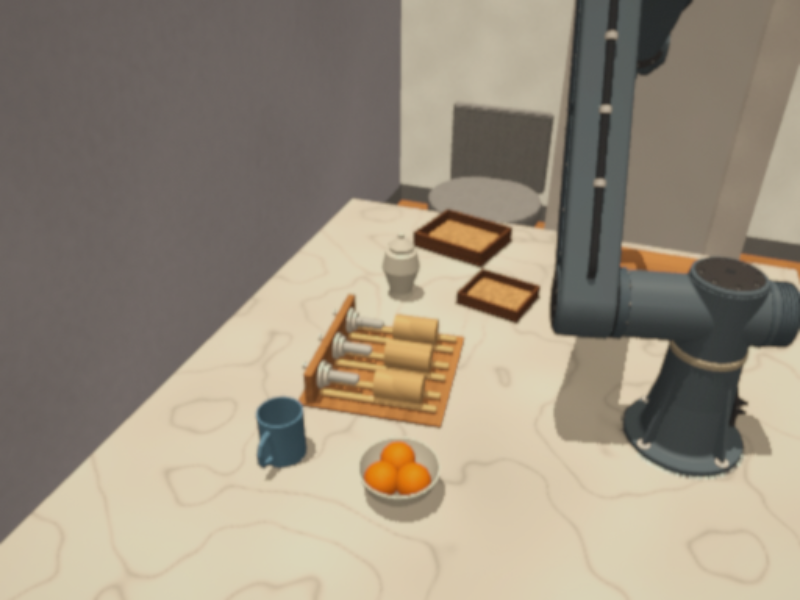

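The pictures show the rack at about (342,290) in the enlarged top view, with its barrels on the near (robot) side. There are two trays, one at (486,350) and one at (590,284). The urn is at (466,250), the mug at (222,247) and the bowl at (211,345). Next I'll measure the trays and the rack.

```bash
cat > m.py <<'E'
from h import *
W=np.load('top_W.npy'); im=cv2.imread('top_raw.png')
x,y,z=W[...,0],W[...,1],W[...,2]
def rect(m,n):
    p=W[m][:,:2].astype(np.float32)*1000; r=cv2.minAreaRect(p); print(n,len(p),np.round(r[0],1),np.round(r[1],1),round(r[2],2),np.round(cv2.boxPoints(r)).tolist())
# trays: z in walls, dark
hsv=cv2.cvtColor(im,cv2.COLOR_BGR2HSV)
for n,(u0,v0,u1,v1) in dict(near=(284,193,338,252),far=(340,144,412,220)).items():
    m=np.zeros(z.shape,bool); m[v0:v1,u0:u1]=True
    w=m&(z>.022)&(z<.05); rect(w,n+' wall'); rect(m&(hsv[...,1]>100)&(z>0.005)&(z<.05),n+' all'); print(np.nanpercentile(z[w],[5,50,95]))
m=np.zeros(z.shape,bool); m[135:232,168:268]=True
b=m&(z>.055)&(z<.1); 
bb=b&(z>.0755)&(z<.09)&(x>.62); rect(bb,'board')
rect(m&(z>.005)&(z<.1),'rackall')
bar=m&(z>.062)&(z<.08)&(x<.64)
k,lab,st,ce=cv2.connectedComponentsWithStats(bar.astype(np.uint8))
for i in range(1,k):
    if st[i,4]>30: rect(lab==i,'barrel'); print(W[lab==i].mean(0).round(4),np.percentile(z[lab==i],95))
big=cv2.resize(im[140:255,165:415],(800,368),interpolation=cv2.INTER_CUBIC); cv2.imwrite('pics/crop0.png',big)
E
python3 m.py
```

```text
near wall 343 [ 422.5 -335.7] [136.9 156.7] 77.64 [[331.0, -386.0], [484.0, -419.0], [514.0, -286.0], [361.0, -252.0]]
near all 1571 [ 422.1 -333.5] [132.8 155. ] 77.64 [[332.0, -382.0], [484.0, -415.0], [512.0, -285.0], [361.0, -252.0]]
[0.02611079 0.03386084 0.03778121]
far wall 774 [ 577.2 -582.8] [182.6 208.5] 75.42 [[453.0, -645.0], [655.0, -697.0], [701.0, -521.0], [499.0, -468.0]]
far all 2871 [ 577.7 -580.8] [178.  208.9] 75.63 [[454.0, -641.0], [657.0, -693.0], [701.0, -521.0], [499.0, -469.0]]
[0.0248733  0.04367143 0.04890097]
board 392 [685.1  16.3] [ 25.8 286.2] 6.34 [[656.0, 157.0], [688.0, -127.0], [714.0, -125.0], [682.0, 160.0]]
rackall 5723 [582.6  11.9] [379.2 367.3] 89.55 [[397.0, -176.0], [765.0, -179.0], [768.0, 200.0], [400.0, 203.0]]
barrel 304 [546.4 -94.7] [90.6 46.9] 5.27 [[499.0, -75.0], [503.0, -122.0], [594.0, -114.0], [589.0, -67.0]]
[ 0.5465 -0.0947  0.07  ] 0.0757526812960089
barrel 302 [529.5  -1. ] [90.4 47.6] 5.92 [[482.0, 18.0], [487.0, -29.0], [577.0, -20.0], [572.0, 27.0]]
[ 0.529  -0.0008  0.0701] 0.07588323467976742
barrel 308 [515.5  92.2] [90.4 48.3] 6.74 [[468.0, 111.0], [473.0, 63.0], [563.0, 74.0], [558.0, 122.0]]
[0.5146 0.0921 0.0696] 0.07556190120176069
```

View pics/crop0.png

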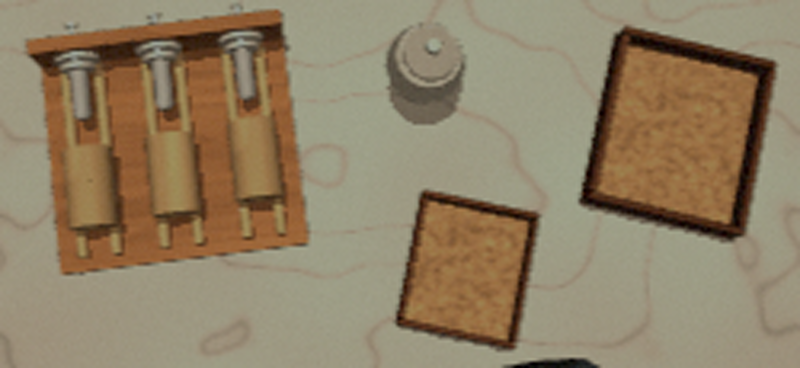

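Two trays could be the one meant: the near one at (486,350) measures 137 x 157 mm, and the far one at (590,284) measures 183 x 208 mm. The crop confirms the near tray, centred at (0.4225, -0.335) with yaw about -12°, matches the 156 x 136 mm given. The rack yaw is about 6.2°, and the barrels' rear faces are about 18, 11 and 7 mm past the lane points (right, middle, left).

Next: shut the fingers, align with the rack and go behind the right-lane barrel.

>>> drive_tool(rows=[[-1,0,0,0,0.69],[-1,0,0,0,0.69],[-1,0,0,0,0.69],[-1,0.6,-1,0,0],[-1,0.6,-1,0,0],[-1,0.6,-1,0,0],[-1,0.6,-1,0,0],[-1,0.6,-1,0,0],[-1,0.6,-1,0,0],[-1,0.6,-1,0,0]], newtons=40)

```text
t: 2.25
tcp_pos: [0.3794, -0.2784, 0.2316]
orientation: [0.999, 0.054, 0.0, 0.0]
wrist_force: [0.1, 0.1, -0.1]
grip_width: 0.0001
gripper_force: 0.0
```

```bash
cat > uv.py <<'E'
from h import *
s=manip.state(); p=s['tcp_pos']; q=s['orientation']
from scipy.spatial.transform import Rotation as Ro
X=Ro.from_quat(q).as_matrix()[:,0]; yaw=np.degrees(np.arctan2(X[1],X[0]))
a=np.radians(6.2); c,si=np.cos(a),np.sin(a)
f=s['wrist_force']
print('t%.2f u%.1f v%.1f z%.1f yaw%.2f Fu%.1f Fv%.1f Fz%.1f w%.1f g%.1f'%(s['t'],1e3*(c*p[0]+si*p[1]),1e3*(-si*p[0]+c*p[1]),1e3*p[2],yaw,c*f[0]+si*f[1],-si*f[0]+c*f[1],f[2],1e3*s['grip_width'],s['gripper_force']))
E
python3 uv.py
```

```text
t2.25 u347.1 v-317.7 z231.6 yaw6.21 Fu0.2 Fv0.1 Fz-0.1 w0.1 g0.0
```

>>> drive_tool(rows=[[-1,0.5,-0.82,0,0],[-1,0.5,-0.82,0,0],[-1,0.5,-0.82,0,0],[-1,0.5,-0.82,0,0],[-1,0.5,-0.82,0,0],[-1,0,0,0.95,0],[-1,0,0,0.95,0],[-1,0,0,0.95,0],[-1,0,0,0.95,0],[-1,0,0,0.95,0]])

```text
t: 3.5
tcp_pos: [0.4611, -0.106, 0.0404]
orientation: [0.999, 0.054, 0.001, 0.0]
wrist_force: [0.2, -1.1, -0.5]
grip_width: 0.0002
gripper_force: 0.0
```

```bash
python3 - <<'E'
from h import *
for n in('top','side'):
    d,W=snap(n); 
    im=d['image'][:,:,::-1]
    cv2.imwrite(f'{n}_r1.png',im)
d,W=d,W
cv2.imwrite('pics/side1.png',cv2.resize(im[150:310,170:330],(600,600),interpolation=cv2.INTER_CUBIC))
E
python3 uv.py
```

```text
t3.60 u444.5 v-153.8 z38.5 yaw6.22 Fu-0.4 Fv-0.9 Fz0.5 w0.1 g0.0
```

View pics/side1.png

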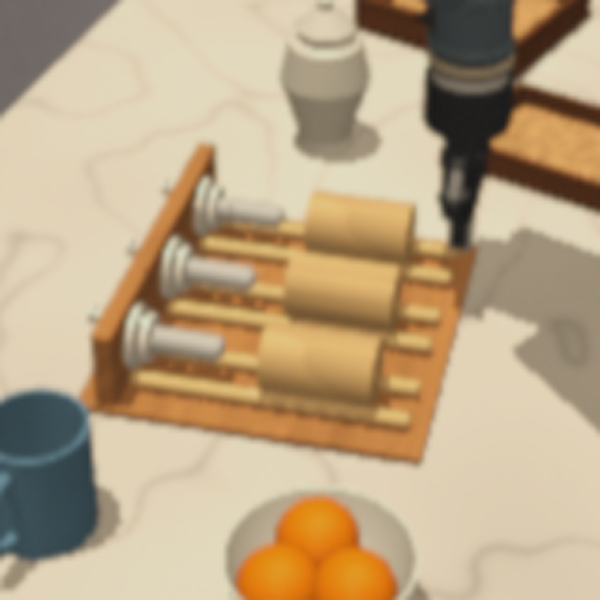

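The shut fingers (460,240 in the crop) stand behind the right barrel and in line with it. I'll start pushing.

>>> drive_tool(rows=[[-1,0.2,0,-0.08,0],[-1,0.2,0,0,0],[-1,0.2,0,0,0],[-1,0.2,0,0,0],[-1,0.2,0,0,0],[-1,0.2,0,0,0],[-1,0.2,0,0,0],[-1,0.2,0,0,0],[-1,0.15,0,0,0]])

```text
t: 4.72
tcp_pos: [0.5305, -0.098, 0.0444]
orientation: [0.999, 0.054, 0.0, -0.0]
wrist_force: [-2.0, -0.6, 0.6]
grip_width: 0.0001
gripper_force: 0.6
```

```bash
python3 uv.py
```

```text
t4.72 u516.9 v-154.7 z44.4 yaw6.24 Fu-2.0 Fv-0.4 Fz0.6 w0.1 g0.6
```

>>> drive_tool(rows=[[-1,0.05,0,0,0],[-1,0.05,0,0,0],[-1,0.05,0,0,0],[-1,0.05,0,0,0]])

```text
t: 5.22
tcp_pos: [0.5379, -0.0973, 0.0445]
orientation: [0.999, 0.054, -0.0, -0.0]
wrist_force: [-1.0, 0.1, -0.2]
grip_width: 0.0002
gripper_force: 0.5
```

>>> drive_tool(rows=[[-1,0.05,0,0,0],[-1,0.05,0,0,0]])

```text
t: 5.48
tcp_pos: [0.542, -0.0968, 0.0445]
orientation: [0.999, 0.054, 0.0, -0.0]
wrist_force: [-1.5, 0.0, -0.7]
grip_width: -0.0001
gripper_force: 0.4
```

>>> drive_tool(rows=[[-1,0.05,0,0,0],[-1,0.05,0,0,0]])

```text
t: 5.72
tcp_pos: [0.546, -0.0963, 0.0445]
orientation: [0.999, 0.054, 0.0, 0.0]
wrist_force: [-1.3, -0.4, -0.2]
grip_width: -0.0
gripper_force: 0.5
```

>>> drive_tool(rows=[[-1,0.05,0,0,0],[-1,0.05,0,0,0]])

```text
t: 5.98
tcp_pos: [0.5499, -0.0959, 0.0445]
orientation: [0.999, 0.054, -0.0, -0.0]
wrist_force: [-1.4, -0.1, 0.3]
grip_width: 0.0002
gripper_force: 0.5
```

>>> drive_tool(rows=[[-1,0.05,0,0,0],[-1,0.05,0,0,0]])

```text
t: 6.22
tcp_pos: [0.5539, -0.0954, 0.0445]
orientation: [0.999, 0.054, -0.0, -0.0]
wrist_force: [-1.5, 0.8, -0.3]
grip_width: 0.0001
gripper_force: 0.5
```

>>> drive_tool(rows=[[-1,0.05,0,0,0],[-1,0.05,0,0,0]])

```text
t: 6.48
tcp_pos: [0.5578, -0.095, 0.0445]
orientation: [0.999, 0.054, -0.0, -0.0]
wrist_force: [-2.0, 0.3, 0.5]
grip_width: -0.0005
gripper_force: 0.6
```

>>> drive_tool(rows=[[-1,0.05,0,0,0],[-1,0.05,0,0,0],[-1,0.05,0,0,0],[-1,0.05,0,0,0]])

```text
t: 6.98
tcp_pos: [0.5658, -0.0941, 0.0445]
orientation: [0.999, 0.054, -0.0, -0.0]
wrist_force: [-1.5, 0.6, 0.9]
grip_width: -0.0002
gripper_force: 0.7
```

>>> drive_tool(rows=[[-1,0.05,0,0,0],[-1,0.05,0,0,0]])

```text
t: 7.22
tcp_pos: [0.5698, -0.0937, 0.0445]
orientation: [0.999, 0.054, -0.0, -0.0]
wrist_force: [-2.1, 0.2, 0.7]
grip_width: -0.0003
gripper_force: 0.7
```

>>> drive_tool(rows=[[-1,0.05,0,0,0],[-1,0.05,0,0,0]])

```text
t: 7.48
tcp_pos: [0.5738, -0.0933, 0.0445]
orientation: [0.999, 0.054, -0.0, -0.0]
wrist_force: [-1.5, 0.7, 1.4]
grip_width: -0.0
gripper_force: 0.7
```

>>> drive_tool(rows=[[-1,0.04,0,0,0],[-1,0.04,0,0,0]])

```text
t: 7.72
tcp_pos: [0.5769, -0.093, 0.0445]
orientation: [0.999, 0.054, -0.0, -0.0]
wrist_force: [-1.7, -0.3, 0.2]
grip_width: -0.0002
gripper_force: 0.7
```

>>> drive_tool(rows=[[-1,0.04,0,0,0],[-1,0,0,0,0]])

```text
t: 7.98
tcp_pos: [0.5788, -0.0929, 0.0445]
orientation: [0.999, 0.054, 0.0, 0.0]
wrist_force: [-1.0, 1.2, -0.5]
grip_width: -0.0002
gripper_force: 0.4
```

>>> drive_tool(rows=[[-1,0.04,0,0,0],[-1,0,0,0,0]])

```text
t: 8.22
tcp_pos: [0.5803, -0.0927, 0.0445]
orientation: [0.999, 0.054, 0.0, 0.0]
wrist_force: [-1.1, 0.9, -0.0]
grip_width: 0.0001
gripper_force: 0.4
```

>>> drive_tool(rows=[[-1,0.04,0,0,0],[-1,0,0,0,0]])

```text
t: 8.48
tcp_pos: [0.5819, -0.0925, 0.0445]
orientation: [0.999, 0.054, 0.0, 0.0]
wrist_force: [-1.2, 1.7, -0.5]
grip_width: -0.0001
gripper_force: 0.3
```

>>> drive_tool(rows=[[-1,0.04,0,0,0],[-1,0,0,0,0]])

```text
t: 8.72
tcp_pos: [0.5835, -0.0923, 0.0445]
orientation: [0.999, 0.054, 0.0, 0.0]
wrist_force: [-0.5, 0.8, 0.8]
grip_width: -0.0001
gripper_force: 0.3
```

>>> drive_tool(rows=[[-1,0.04,0,0,0],[-1,0,0,0,0]])

```text
t: 8.98
tcp_pos: [0.5843, -0.092, 0.0444]
orientation: [0.999, 0.054, -0.001, -0.0]
wrist_force: [-1.8, 1.2, 0.4]
grip_width: 0.0001
gripper_force: 1.1
```

```bash
python3 uv.py
```

```text
t8.97 u571.0 v-154.6 z44.4 yaw6.24 Fu-1.6 Fv1.4 Fz0.4 w0.1 g1.1
```

>>> drive_tool(rows=[[-1,0.03,0,0,0],[-1,0,0,0,0]])

```text
t: 9.22
tcp_pos: [0.5843, -0.0919, 0.0444]
orientation: [0.999, 0.055, -0.002, -0.0]
wrist_force: [-6.0, -1.0, 1.8]
grip_width: 0.0001
gripper_force: 2.6
```

```bash
python3 uv.py
```

```text
t9.22 u571.0 v-154.5 z44.4 yaw6.26 Fu-6.0 Fv-0.4 Fz1.8 w0.1 g2.6
```

The right barrel is home, with a firm stop at TCP u = 571, so a misfit would stop at about u = 536. Next is the middle barrel.

>>> drive_tool(rows=[[-1,-0.8,0,0,0],[-1,-0.8,0,0,0],[-1,-0.8,0,0,0],[-1,-0.8,0,0,0],[-1,-0.1,0,0,0],[-1,0,-0.8,0,0],[-1,0,-0.8,0,0],[-1,0,-0.8,0,0],[-1,0.1,0,0,0],[-1,0.2,0,0,0]])

```text
t: 10.48
tcp_pos: [0.4587, -0.0101, 0.0447]
orientation: [0.999, 0.055, 0.002, 0.001]
wrist_force: [-0.1, -0.3, -0.3]
grip_width: -0.0001
gripper_force: 0.0
```

```bash
python3 uv.py
```

```text
t10.47 u454.9 v-59.6 z44.7 yaw6.25 Fu-0.1 Fv-0.3 Fz-0.3 w-0.1 g0.0
```

>>> drive_tool(rows=[[-1,0.2,0,0,0],[-1,0.2,0,0,0],[-1,0.2,0,0,0],[-1,0.2,0,0,0],[-1,0.2,0,0,0],[-1,0.2,0,0,0],[-1,0.2,0,0,0],[-1,0.2,0,0,0],[-1,0.1,0,0,0],[-1,0.05,0,0,0]])

```text
t: 11.72
tcp_pos: [0.5259, -0.0019, 0.0445]
orientation: [0.999, 0.054, -0.0, -0.0]
wrist_force: [-2.1, -1.1, 1.3]
grip_width: 0.0004
gripper_force: 0.8
```

```bash
python3 uv.py
```

```text
t11.72 u522.6 v-58.6 z44.5 yaw6.24 Fu-2.2 Fv-0.9 Fz1.3 w0.4 g0.8
```

>>> drive_tool(rows=[[-1,0.05,0,0,0],[-1,0.05,0,0,0],[-1,0.05,0,0,0],[-1,0.05,0,0,0],[-1,0.05,0,0,0]])

```text
t: 12.35
tcp_pos: [0.5359, -0.0008, 0.0445]
orientation: [0.999, 0.054, -0.0, -0.0]
wrist_force: [-0.8, 0.6, -0.0]
grip_width: 0.0001
gripper_force: 0.7
```

>>> drive_tool(rows=[[-1,0.05,0,0,0],[-1,0.04,0,0,0]])

```text
t: 12.6
tcp_pos: [0.5384, -0.0005, 0.0444]
orientation: [0.999, 0.055, -0.001, -0.0]
wrist_force: [-5.6, -1.1, 2.9]
grip_width: 0.0002
gripper_force: 2.6
```

>>> drive_tool(rows=[[-1,0.04,0,0,0],[-1,0,0,0,0]])

```text
t: 12.85
tcp_pos: [0.5383, -0.0004, 0.0444]
orientation: [0.998, 0.055, -0.003, -0.0]
wrist_force: [-6.4, -3.0, 5.2]
grip_width: -0.0001
gripper_force: 3.3
```

```bash
python3 uv.py
```

```text
t12.85 u535.1 v-58.5 z44.4 yaw6.27 Fu-6.7 Fv-2.3 Fz5.2 w-0.1 g3.3
```

The middle barrel stopped at u = 535 with the force rising to 6.7 N, so it is the misfit. Next I'll push the left barrel home.

>>> drive_tool(rows=[[-1,-0.8,0,0,0],[-1,-0.8,0,0,0],[-1,-0.85,0,0,0],[-1,0,0,0,0],[-1,0,-0.8,0,0],[-1,0,-0.8,0,0],[-1,0,-0.8,0,0],[-1,0,0,0,0],[-1,0.2,0,0,0],[-1,0.2,0,0,0]])

```text
t: 14.1
tcp_pos: [0.4511, 0.0854, 0.0446]
orientation: [0.999, 0.054, 0.001, 0.0]
wrist_force: [0.5, 0.3, -0.7]
grip_width: -0.0001
gripper_force: 0.0
```

```bash
python3 uv.py
```

```text
t14.10 u457.7 v36.2 z44.6 yaw6.15 Fu0.5 Fv0.3 Fz-0.7 w-0.1 g0.0
```

>>> drive_tool(rows=[[-1,0.2,0,0,0],[-1,0.2,0,0,0],[-1,0.2,0,0,0],[-1,0.2,0,0,0],[-1,0.2,0,0,0],[-1,0.2,0,0,0],[-1,0.2,0,0,0],[-1,0.1,0,0,0],[-1,0.05,0,0,0]])

```text
t: 15.22
tcp_pos: [0.5107, 0.093, 0.0445]
orientation: [0.999, 0.054, -0.0, 0.0]
wrist_force: [-1.5, -0.0, 1.3]
grip_width: 0.0001
gripper_force: 0.8
```

```bash
python3 uv.py
```

```text
t15.22 u517.7 v37.3 z44.5 yaw6.24 Fu-1.5 Fv0.2 Fz1.3 w0.1 g0.8
```

>>> drive_tool(rows=[[-1,0.1,0,0,0],[-1,0.1,0,0,0],[-1,0.1,0,0,0],[-1,0.05,0,0,0],[-1,0.05,0,0,0]])

```text
t: 15.85
tcp_pos: [0.5265, 0.0948, 0.0445]
orientation: [0.999, 0.054, -0.0, -0.0]
wrist_force: [-1.3, 0.9, -0.9]
grip_width: 0.0001
gripper_force: 0.6
```

>>> drive_tool(rows=[[-1,0.05,0,0,0],[-1,0.05,0,0,0],[-1,0.05,0,0,0]])

```text
t: 16.23
tcp_pos: [0.5326, 0.0954, 0.0445]
orientation: [0.999, 0.054, -0.0, -0.0]
wrist_force: [-1.6, -0.1, 0.3]
grip_width: -0.0001
gripper_force: 0.6
```

```bash
python3 uv.py
```

```text
t16.23 u539.8 v37.3 z44.5 yaw6.23 Fu-1.6 Fv0.1 Fz0.3 w-0.1 g0.6
```

>>> drive_tool(rows=[[-1,0.05,0,0,0],[-1,0.05,0,0,0],[-1,0.1,0,0,0],[-1,0.1,0,0,0],[-1,0.1,0,0,0],[-1,0.1,0,0,0],[-1,0.1,0,0,0],[-1,0.05,0,0,0]])

```text
t: 17.23
tcp_pos: [0.5588, 0.0982, 0.0445]
orientation: [0.999, 0.054, 0.0, 0.0]
wrist_force: [-1.6, -0.1, -0.4]
grip_width: 0.0002
gripper_force: 0.7
```

>>> drive_tool(rows=[[-1,0.04,0,0,0],[-1,0.04,0,0,0]])

```text
t: 17.48
tcp_pos: [0.5615, 0.0985, 0.0445]
orientation: [0.999, 0.054, -0.0, -0.0]
wrist_force: [-0.9, 0.8, -0.0]
grip_width: 0.0001
gripper_force: 0.7
```

```bash
python3 uv.py
```

```text
t17.48 u568.8 v37.3 z44.5 yaw6.23 Fu-0.8 Fv0.9 Fz-0.0 w0.1 g0.7
```

>>> drive_tool(rows=[[-1,0.03,0,0,0],[-1,0,0,0,0]])

```text
t: 17.73
tcp_pos: [0.562, 0.0986, 0.0445]
orientation: [0.999, 0.054, -0.001, -0.0]
wrist_force: [-3.2, -0.9, 1.7]
grip_width: -0.0001
gripper_force: 1.6
```

>>> drive_tool(rows=[[-1,0.03,0,0,0],[-1,0,0,0,0]])

```text
t: 17.98
tcp_pos: [0.5619, 0.0987, 0.0444]
orientation: [0.999, 0.055, -0.002, 0.0]
wrist_force: [-5.2, -1.2, 4.5]
grip_width: -0.0001
gripper_force: 2.9
```

```bash
python3 uv.py
```

```text
t17.98 u569.3 v37.4 z44.4 yaw6.25 Fu-5.3 Fv-0.7 Fz4.5 w-0.1 g2.9
```

The left barrel is home at u = 569.3. Next I'll rise, open the fingers and move over the middle barrel.

>>> drive_tool(rows=[[-1,-0.6,0,0,0],[-1,0,0,-1,0],[-1,0,0,-1,0],[1,0,0,-0.2,-0.04],[1,0.38,0.8,0,0],[1,0.38,0.8,0,0],[1,0.38,0.8,0,0],[1,0,0,0,0],[1,0,0,0,0]])

```text
t: 19.1
tcp_pos: [0.5957, 0.0063, 0.1316]
orientation: [0.998, 0.057, -0.001, -0.0]
wrist_force: [0.2, 0.2, -0.5]
grip_width: 0.0854
gripper_force: 0.0
```

```bash
python3 uv.py
python3 - <<'E'
from h import *
W=snap('top'); d,W=W
x,y,z=W[...,0],W[...,1],W[...,2]
cv2.imwrite('pics/top2.png',cv2.resize(d['image'][130:240,160:340,::-1],(800,489),interpolation=cv2.INTER_CUBIC))
d,W=snap('side')
cv2.imwrite('pics/side2.png',cv2.resize(d['image'][150:310,170:330,::-1],(600,600),interpolation=cv2.INTER_CUBIC))
E
```

```text
t19.10 u592.9 v-58.1 z131.6 yaw6.53 Fu0.2 Fv0.2 Fz-0.5 w85.4 g0.0
```

View pics/side2.png

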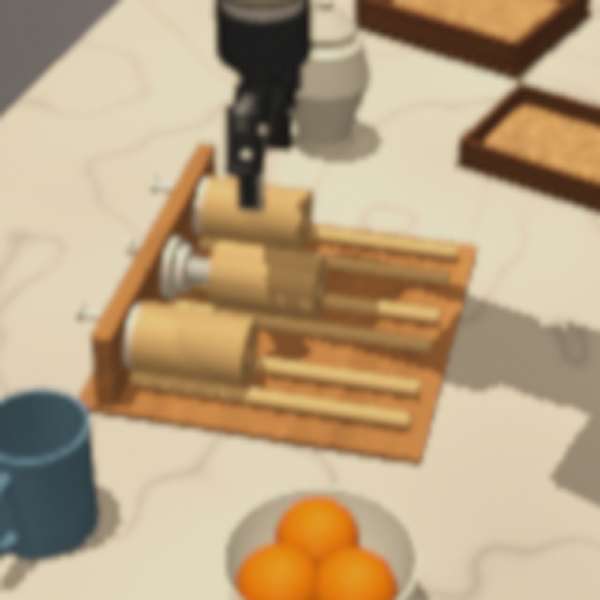

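The outer barrels, at (250,215) and (190,340), are fully home with their rods out. The middle one at (265,275) is short and the open hand is above it. I'll lower to grasp.

>>> drive_tool(rows=[[1,0,0,0.8,0],[1,0,0,0.8,0],[1,0,0,0.6,0],[1,0,0,0.3,0],[1,0,0,0.2,0],[1,0,0,0,0]])

```text
t: 19.95
tcp_pos: [0.5964, 0.0063, 0.0246]
orientation: [0.998, 0.057, 0.0, -0.0]
wrist_force: [-0.9, -0.0, -0.4]
grip_width: 0.0854
gripper_force: 0.0
```

```bash
python3 uv.py
```

```text
t19.95 u593.6 v-58.2 z24.6 yaw6.58 Fu-0.9 Fv0.1 Fz-0.4 w85.4 g0.0
```

>>> drive_tool(rows=[[-0.2,0,0,0,0],[-0.2,0,0,0,0],[-0.2,0,0,0,0],[-0.2,0,0,0,0],[-0.2,0,0,0,0],[-0.2,0,0,0,0]], newtons=35)

```text
t: 20.7
tcp_pos: [0.5963, 0.0103, 0.0267]
orientation: [0.998, 0.055, 0.001, -0.003]
wrist_force: [-0.3, 14.2, 9.4]
grip_width: 0.0556
gripper_force: 35.4
```

```bash
python3 uv.py
```

```text
t20.70 u593.9 v-54.1 z26.7 yaw6.35 Fu1.2 Fv14.1 Fz9.4 w55.6 g35.4
```

The grip pulled the hand 4 mm to the left with a 14 N side load, so I'll relieve that by following it.

>>> drive_tool(rows=[[-0.2,0,-0.05,-0.02,0],[-0.2,0,-0.05,-0.02,0],[-0.2,0,0,0,0],[-0.2,0,0,0,0]])

```text
t: 21.2
tcp_pos: [0.5963, 0.0103, 0.0268]
orientation: [0.998, 0.057, 0.0, -0.0]
wrist_force: [0.0, 4.8, 6.2]
grip_width: 0.0555
gripper_force: 37.6
```

```bash
python3 uv.py
```

```text
t21.20 u593.9 v-54.1 z26.8 yaw6.50 Fu0.6 Fv4.8 Fz6.2 w55.5 g37.6
```

>>> drive_tool(rows=[[-0.2,0,-0.05,-0.03,0],[-0.2,0,0,0,0]])

```text
t: 21.45
tcp_pos: [0.5959, 0.0112, 0.0273]
orientation: [0.998, 0.057, 0.0, 0.0]
wrist_force: [-0.3, 0.2, 1.5]
grip_width: 0.0558
gripper_force: 37.6
```

```bash
python3 uv.py
```

```text
t21.45 u593.6 v-53.2 z27.3 yaw6.57 Fu-0.2 Fv0.3 Fz1.5 w55.8 g37.6
```

The side load is gone. I'll draw the barrel back.

>>> drive_tool(rows=[[-0.2,-0.1,0,0,0],[-0.2,-0.1,0,0,0],[-0.2,-0.1,0,0,0]])

```text
t: 21.82
tcp_pos: [0.5841, 0.0102, 0.0275]
orientation: [0.998, 0.057, 0.001, 0.0]
wrist_force: [2.4, -0.9, 1.2]
grip_width: 0.0557
gripper_force: 37.5
```

```bash
python3 uv.py
```

```text
t21.82 u581.8 v-53.0 z27.5 yaw6.55 Fu2.3 Fv-1.2 Fz1.2 w55.7 g37.5
```

>>> drive_tool(rows=[[-0.2,-0.2,0,0,0],[-0.2,-0.2,0,0,0],[-0.2,-0.2,0,0,0],[-0.2,-0.2,0,0,0],[-0.2,-0.2,0,0,0],[-0.2,-0.2,0,0,0],[-0.2,-0.2,0,0,0],[-0.2,0,0,0,0]])

```text
t: 22.82
tcp_pos: [0.5272, 0.0038, 0.0276]
orientation: [0.998, 0.057, -0.0, 0.0]
wrist_force: [1.6, -5.0, 5.3]
grip_width: 0.0557
gripper_force: 37.9
```

```bash
python3 uv.py
```

```text
t22.82 u524.6 v-53.2 z27.6 yaw6.57 Fu1.1 Fv-5.2 Fz5.3 w55.7 g37.9
```

>>> drive_tool(rows=[[-0.2,0,0,-0.4,0],[-0.2,0,0,-0.8,0],[-0.2,0,0,-0.8,0],[-0.2,0,0,-0.7,0],[-0.2,0,0,0,0.78],[-0.2,0,0,0,0.78],[-0.2,0,0,0,0.78],[-0.2,0,0,0,0]])

```text
t: 23.82
tcp_pos: [0.5256, 0.0052, 0.1348]
orientation: [0.994, -0.105, -0.003, -0.0]
wrist_force: [0.2, 0.2, -1.8]
grip_width: 0.0556
gripper_force: 38.1
```

```bash
python3 uv.py
```

```text
t23.82 u523.1 v-51.6 z134.8 yaw-12.07 Fu0.2 Fv0.2 Fz-1.8 w55.6 g38.1
```

>>> drive_tool(rows=[[-0.2,-0.08,0.5,0,0],[-0.2,-0.08,0.8,0,0],[-0.2,-0.08,0.8,0,0],[-0.2,-0.08,0.8,0,0],[-0.2,-0.08,0.8,0,0],[-0.2,-0.08,0.8,0,0],[-0.2,-0.08,0.8,0,0],[-0.2,-0.08,0.8,0,0],[-0.2,-0.08,0.8,0,0],[-0.2,-0.05,0.8,0,0]])

```text
t: 25.08
tcp_pos: [0.4317, -0.2899, 0.135]
orientation: [0.994, -0.105, -0.001, -0.001]
wrist_force: [0.7, -0.0, -0.8]
grip_width: 0.0555
gripper_force: 38.1
```

```bash
python3 uv.py
```

```text
t25.07 u397.9 v-334.8 z135.0 yaw-12.05 Fu0.7 Fv-0.1 Fz-0.8 w55.5 g38.1
```

>>> drive_tool(rows=[[-0.2,0,0.55,0,0],[-0.2,0,0.5,0,0],[-0.2,0,0,0,0]])

```text
t: 25.45
tcp_pos: [0.4243, -0.3325, 0.1353]
orientation: [0.994, -0.107, 0.0, 0.0]
wrist_force: [0.0, 1.2, -2.0]
grip_width: 0.0557
gripper_force: 38.1
```

```bash
python3 uv.py
python3 - <<'E'
from h import *
a=[]
for n in('top','side'):
    d,W=snap(n); print(proj(d,[manip.state()['tcp_pos'],[.4225,-.335,.01]]))
    c=proj(d,[.4225,-.335,.05])[0].astype(int)
    im=d['image'][c[1]-50:c[1]+50,c[0]-50:c[0]+50,::-1]; a.append(cv2.resize(im,(400,400),interpolation=cv2.INTER_CUBIC))
cv2.imwrite('pics/tray.png',np.hstack(a)); print(manip.state()['tcp_pos'])
E
```

```text
t25.45 u385.9 v-376.4 z135.3 yaw-12.24 Fu0.2 Fv1.2 Fz-2.0 w55.7 g38.1
[[314.83555044 220.95179651]
 [310.4757175  223.73549811]]
[[321.03588096 160.51759956]
 [318.84613647 189.78194964]]
[ 0.42402041 -0.33045914  0.13509786]
```

View pics/tray.png

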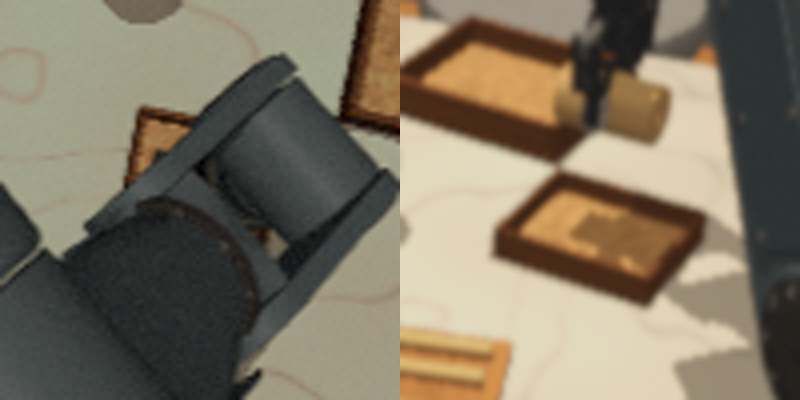

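The barrel (610,100 in the side half) is held above the right tray. I'll lower it.

>>> drive_tool(rows=[[-0.2,0,0.04,0.6,0],[-0.2,0,0,0.7,0],[-0.2,0,0,0.6,0],[-0.2,0,0,0.4,0],[-0.2,0,0,0.2,0],[-0.2,0,0,0.1,0],[-0.2,0,0,0,0]])

```text
t: 26.42
tcp_pos: [0.4241, -0.3332, 0.0316]
orientation: [0.994, -0.106, 0.0, 0.0]
wrist_force: [-0.0, -0.7, -0.9]
grip_width: 0.0555
gripper_force: 38.1
```

>>> drive_tool(rows=[[-0.2,0,0,0.05,0],[-0.2,0,0,0.05,0],[-0.2,0,0,0.05,0],[-0.2,0,0,0,0]])

```text
t: 26.92
tcp_pos: [0.4238, -0.333, 0.0252]
orientation: [0.994, -0.106, -0.0, -0.0]
wrist_force: [0.3, 0.7, -1.2]
grip_width: 0.0555
gripper_force: 38.1
```

>>> drive_tool(rows=[[-0.2,0,0,0.05,0],[-0.2,0,0,0,0]])

```text
t: 27.18
tcp_pos: [0.4238, -0.3329, 0.0232]
orientation: [0.994, -0.106, -0.0, -0.0]
wrist_force: [0.7, -0.3, -2.5]
grip_width: 0.0558
gripper_force: 38.1
```

>>> drive_tool(rows=[[-0.2,0,0,0.05,0],[-0.2,0,0,0,0]])

```text
t: 27.42
tcp_pos: [0.4238, -0.3329, 0.0211]
orientation: [0.994, -0.106, -0.0, -0.0]
wrist_force: [1.0, -0.1, -1.7]
grip_width: 0.0554
gripper_force: 38.1
```

>>> drive_tool(rows=[[-0.2,0,0,0.04,0],[-0.2,0,0,0,0]])

```text
t: 27.68
tcp_pos: [0.4239, -0.333, 0.0196]
orientation: [0.994, -0.106, -0.0, -0.0]
wrist_force: [0.1, 0.4, -1.5]
grip_width: 0.0553
gripper_force: 38.1
```

>>> drive_tool(rows=[[-0.2,0,0,0.03,0],[-0.2,0,0,0,0]])

```text
t: 27.92
tcp_pos: [0.424, -0.3331, 0.0194]
orientation: [0.994, -0.106, 0.0, 0.0]
wrist_force: [-0.2, 1.1, 5.0]
grip_width: 0.0556
gripper_force: 38.7
```

The barrel is on the mat, with 5 N upward while still held. I'll hold briefly, then release with a small opening.

>>> drive_tool(rows=[[-0.2,0,0,0,0],[-0.2,0,0,0,0],[-0.2,0,0,0,0],[0.55,0,0,0,0],[0.55,0,0,0,0],[0.55,0,0,0,0],[0.55,0,0,0,0]])

```text
t: 28.8
tcp_pos: [0.4239, -0.333, 0.0184]
orientation: [0.994, -0.106, -0.0, -0.0]
wrist_force: [0.7, -0.5, 1.4]
grip_width: 0.0665
gripper_force: 0.0
```

```bash
python3 uv.py
```

```text
t28.80 u385.5 v-376.9 z18.4 yaw-12.17 Fu0.7 Fv-0.6 Fz1.4 w66.5 g0.0
```

>>> drive_tool(rows=[[0.55,0,0,-0.3,0],[0.55,0,0,-0.8,0],[0.55,0,0,-1,0],[0.55,0,0,-1,0],[0.55,0,0.5,-0.5,0],[0.55,0,1,0,0],[0.55,0,1,0,0],[0.55,0,1,0,0],[0.55,0,1,0,0],[0.55,0,0,0,0]])

```text
t: 30.05
tcp_pos: [0.3851, -0.5123, 0.1634]
orientation: [0.994, -0.108, 0.001, 0.002]
wrist_force: [0.2, 0.2, 0.4]
grip_width: 0.0662
gripper_force: 0.0
```

```bash
python3 uv.py
python3 - <<'E'
from h import *
d,W=snap('side')
cv2.imwrite('pics/end.png',cv2.resize(d['image'][130:330,150:400,::-1],(750,600),interpolation=cv2.INTER_CUBIC))
E
```

```text
t30.05 u327.5 v-550.9 z163.4 yaw-12.35 Fu0.3 Fv0.2 Fz0.4 w66.2 g0.0
```

View pics/end.png

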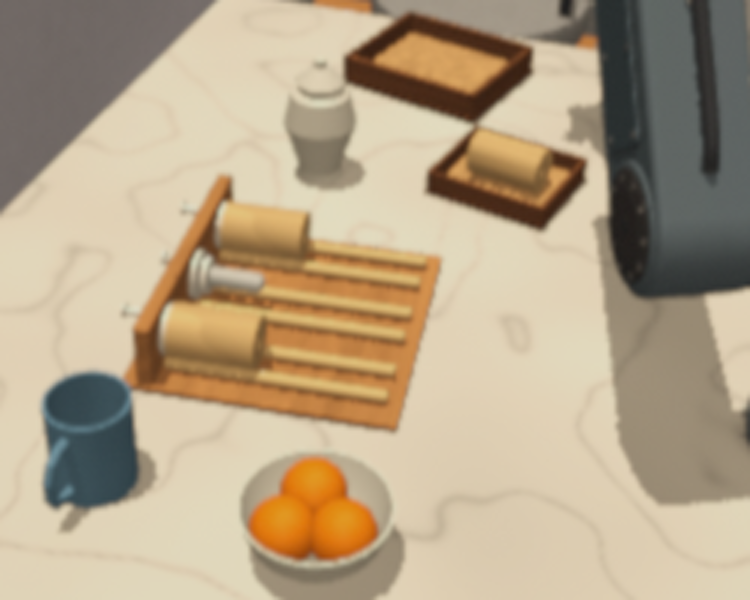

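The end picture shows the misfit in the tray at (510,158), both good barrels home at (262,230) and (212,335), and the bowl, urn and mug where they were. I'm handing in.

```bash
python3 -c "
from h import *
print(workorder.sign_off())"
```

```text
the job is handed in; nothing more can be done
None
```

I handed the job in, and the sign-off returned no verdict: the left and right barrels are home against their hubs, the tight middle one lies on the cork mat in the 156 x 136 mm tray, and the bowl, urn and mug look unmoved in the last picture.

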